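# Push a clamping fork under a spring cover into its well

## Robot

A 7-joint arm with a two-finger parallel gripper is mounted at the origin on a cart in front of the work surface, level with it; the furniture and walls round the work are solid. World frame = base frame: x ahead of the robot, y to its left, z up, the work surface at z = 0. Lengths are in m, angles in rad, forces in N, time in s.
With the tool pointing down it reaches from about 0.35 to 0.9 m from the base axis. Payload 19.9 kg.
Tool frame: the origin (TCP) lies on the centre line of the jaws, within the pads' length; the fingertips stand 19 mm ahead of it and the grasp point (between the pads) is the TCP; z points along the fingers, y is the direction in which the jaws open and shut (so a half turn about z gives the same grasp; the last joint's range is limited). The gripper opens to 85 mm and grips with 20 to 120 N. Pads are 22 mm wide; open, the fingers measure 114 mm over their backs; the gripper's body (76 mm by 85 mm) begins 54 mm behind the grasp point. The pads swing forward as they close: fully open they stand 13 mm farther back than shut.
Start: joints at [1.107, 0.417, -0.01, 1.614, 0.005, 1.111, -0.053], TCP at [0.256, -0.57, 0.25] pointing down, gripper open.
Joint ranges: [-2.81, 2.81], [-0.39, 2.02], [-1.27, 1.25], [0.06, 2.57], [-1.19, 4.33], [0.19, 2], [-2.82, 2.82]. Speed limits (rad/s): [1.89, 1.89, 2.39, 2.39, 3.01, 3.01, 3.01].

## Interface

Orientations are given as [roll, pitch, yaw] about the fixed x, y, z axes, in that order (R = Rz(yaw) Ry(pitch) Rx(roll)).
In Python, from plant import ctrl, capture gives the robot as it stands.
- The arm moves only by the shell command python3 -m pendant 'ROWS' [FORCE]. ROWS is JSON, a list of rows, each an object with "slide": the shift along the tool's x, y, z in mm, a list of three; "twist": the turn, a rotation vector about the tool's x, y, z in rad, a list of three; "fingers": the opening in per cent of the stroke, from 0 (shut) to 100 (fully open). A call has 1 to 5 rows; each row is the pose to reach, as a shift and turn from the pose measured when the call began, along the tool's axes at that moment; what a row does not reach only later rows make up. A row lasts 1/12 s, in which the tool goes at most 41.7 mm and 7.16 degrees, less where a joint would pass 70% of its speed; a pose out of reach is approached as far as the arm can. A call with a gripper value outside its range is refused whole. The fingers move at their own pace and stop on an object; FORCE is the grip in N (left out, the last holds). Time passes only in rows, so rows that repeat a pose let the fingers close. It gives the time, the measured TCP pose, the force and the opening at its end, in the units of the state.
- ctrl.get_state(): the state, without advancing time (a new reading comes with each control period).
- capture(name): name is "scene" or "top"; returns a dict with "color" (384x512x3 uint8, red, green, blue), "range_z" (384x512 float32, m along the optical axis (not along the pixel's ray), 0 where there is no reading), "fov_y" (degrees; the focal length in pixels is half the picture's height over the tangent of half this angle, whatever the lens; pixels are square), "cx", "cy" (the principal point, pixels), "R" (3x3) and "t" (3): a world point X has camera coordinates R X + t. Camera axes: x right, y down, z forward; pixel columns grow to the right and rows downward; lengths in m; the calibration is good to about 2 mm. A picture is of the moment at which its call begins.
- ctrl.sign_off(): hands the job in, once; it reports no verdict.
The state is a dict: "clock": time; "qpos": joint angles; "joint_vel": joint speeds; "effort": joint torques, N m; "ee_pos": TCP position; "tool_rot": TCP orientation; "force": force on the tool from outside, world axes, zero at the start; "moment": the same for the moment, N m; "opening": opening from 0.0 (shut) to 1.0 (fully open).
Only numpy, scipy, OpenCV 4.12 (cv2) and the standard library are available. Lean on these libraries where they do the work, as an engineer would, in place of code of your own. Each camera call takes 0.05 s, during which the arm holds its last target. There are 200 camera calls.

## Task

Store the black clamping fork that lies on the lane of the aluminium loader in the well at the end of the lane. Press the yellow bar down with one fingertip to hold the blue spring cover open and, while holding it, push the fork along the lane with the other fingertip until it drops flat into the well; then let go so that the cover closes over it. Do not pick up the fork, and leave the other things on the bench alone.

Things in the scene. Friction and masses are not known exactly. Their poses are not given: they have to be found in the camera images.
- loader: Fixed aluminium fixture. Origin: on the bench, mid-lane, under the step where lane ends and well begins. +x along the lane to the well (away from the robot), +y to the yellow bar, z up. All loader mm here: deck x -100 to 0, top z 22, 34 wide between 4 mm rails up to z 28, open at the -x end. Dark hinge bearings at y 21 to 31, up to z 44; hinge rod along x at y 26, z 38.
- flap (a joint): Blue cover and yellow bar, one part turning about the hinge rod. 0 = shut by spring (2 N at the bar), 0.75 rad = open stop (5 to 6 N). Pressing the bar down raises the cover. From 0.45 rad the fork passes under. Pushing the fork against the shut cover does not open it.
- cover_front (a point): Front edge of the blue cover's top, at loader x 20 mm. The cover spans loader x 20 to 78 mm; shut, its underside is at z 36 mm, and a front skirt (x 20 to 23 mm) hangs to z 24 mm and bars the fork. Open, it reaches up to z 69 mm at the same x.
- bar_mid (a point): Middle of the yellow bar's axis. Round bar, 18 mm diameter, along the loader's x from -112 to +24 mm (68 mm each side of this point). Shut: axis at loader y 65.5, z 44 mm (top 53). Fully pressed: y 59, z 15 mm (top 24, i.e. 2 mm above the deck). A fingertip can press anywhere on it and slide along it.
- fork: Loose black clamping fork on the lane, 60 mm long, 28 wide, 10 high, 40 g. Origin: centre of its underside; its x runs back along the lane, to the robot (notched end leads, blunt end is pushed). Starts flat on the deck between the rails, short of the cover, its top at z 32 mm. It tips over the step and drops flat once its rear end is a few mm past the step.
- well (a point): Middle of the well's floor (loader x 37, z 10 mm). The well runs from loader x 0 to 74 mm, 34 mm wide; floor 12 mm below the deck, walls up to z 35.5 mm, open towards the lane.
- spare_fork: Bystander: a second, loose black clamping fork lying on the bench itself, 60 x 28 x 10 mm, origin under its centre.
- vial: Bystander: loose brown vial with a white cap, 23 mm wide, 52 mm high, origin under its centre.
- marker: Bystander: loose red and white marker pen, 135 mm long, lying on the bench, origin under its centre.

How it is judged:
By the outcome, as a careful person would: the job done as asked, in the order asked, and still so for the second after the job is handed in, with the robot touching nothing.
It also fails if it takes over 48 s, if anything falls off the work surface, if the arm or the gripper's body presses on something with over 40 N, if the wrist force passes 120 N, or if a joint passes its speed limit or range.

## Working session

There is one attempt and no reset: what is moved stays moved. The work goes in short steps, Python scripts to look and compute and a shell command to move; the robot and the scene stay as the last step left them, time stands still between calls to the robot, and variables do not carry over. Pictures are saved under pics/ and viewed, about 8 in all and at most 12, crops included, and the job is handed in when it is done.

```bash
ls; mkdir -p pics; python3 - <<'E'
from plant import ctrl,capture
import cv2,numpy as np
s=ctrl.get_state();print({k:np.round(v,3) for k,v in s.items()})
for n in("scene","top"):
    c=capture(n);np.savez(f"pics/{n}0.npz",**c);cv2.imwrite(f"pics/{n}0.png",c["color"][:,:,::-1])
    print(n,c["fov_y"],c["cx"],c["cy"],np.round(c["R"],3).tolist(),np.round(c["t"],3))
E
```

```text
pics
{'clock': np.float64(0.0), 'qpos': array([ 1.106,  0.418, -0.01 ,  1.614,  0.005,  1.111, -0.053]), 'joint_vel': array([-0.   , -0.001,  0.001,  0.001,  0.   , -0.001, -0.002]), 'effort': array([ 2.0000e-03, -8.6445e+01,  6.8000e-01, -4.3489e+01,  1.9000e-02,
        8.0000e-03,  0.0000e+00]), 'ee_pos': array([ 0.256, -0.57 ,  0.25 ]), 'tool_rot': array([-3.14 ,  0.   ,  0.423]), 'force': array([0.374, 0.966, 1.409]), 'moment': array([ 0.027, -0.035, -0.016]), 'opening': np.float64(0.998)}
scene 52.38071708046266 253.79076403156805 187.01604354450976 [[-0.807, -0.59, 0.0], [-0.468, 0.64, -0.609], [0.359, -0.492, -0.793]] [0.431 0.273 0.703]
top 52.303943481992185 260.1781671126778 189.68415045820296 [[-0.026, -0.999, -0.023], [-0.998, 0.027, -0.052], [0.053, 0.022, -0.998]] [0.005 0.551 0.884]
```

View pics/top0.png

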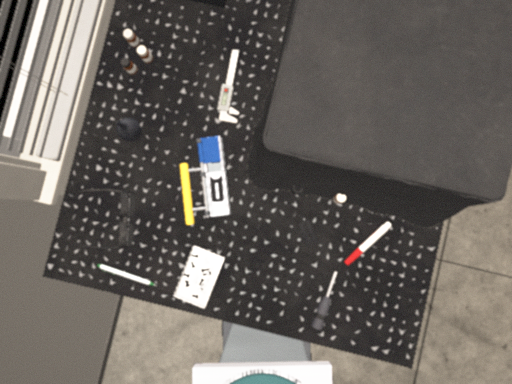

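View pics/scene0.png

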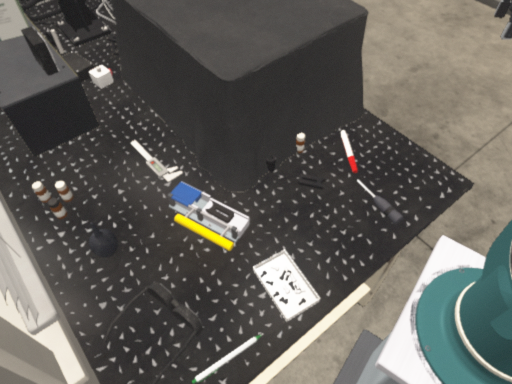

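The top view shows the loader near (213,176), with the yellow bar at (187,194), the blue cover at (209,150) and the fork at (217,188). A tall black box stands to its right. The scene view agrees. Next I measure.

```bash
cat > h.py <<'E'
import numpy as np,cv2
def cloud(c):
    z=c["range_z"];h,w=z.shape;f=h/2/np.tan(np.radians(float(c["fov_y"]))/2)
    u,v=np.meshgrid(np.arange(w),np.arange(h))
    P=np.stack([(u-c["cx"])/f*z,(v-c["cy"])/f*z,z],-1)
    P=(P-c["t"])@c["R"];P[z==0]=np.nan
    return P
def masks(c):
    H=cv2.cvtColor(c["color"],cv2.COLOR_RGB2HSV)
    return cv2.inRange(H,(22,140,120),(35,255,255))>0, cv2.inRange(H,(105,130,70),(122,255,255))>0
E
python3 - <<'E'
import numpy as np,cv2
from h import *
for n in("top","scene"):
    c=dict(np.load(f"pics/{n}0.npz"));P=cloud(c)
    for nm,m in zip(("bar","cover"),masks(c)):
        k,l,st,ce=cv2.connectedComponentsWithStats(m.astype(np.uint8));i=1+np.argmax(st[1:,4])
        Q=P[(l==i)&np.isfinite(P[...,0])];r=cv2.minAreaRect((Q[:,:2]*1000).astype(np.float32))
        (_,_),_=(0,0),0
        vx=cv2.fitLine((Q[:,:2]*1000).astype(np.float32),2,0,.01,.01).ravel()
        print(n,nm,len(Q),"rect",np.round(r[0],1),np.round(r[1],1),round(r[2],2),"dir",np.round(np.degrees(np.arctan2(vx[1],vx[0])),1),"z",np.round(np.nanpercentile(Q[:,2],[5,50,95])*1000,1))
    if n=="top":
        B=P[(P[...,2]>.1)&(P[...,1]<.05)&(P[...,0]>.2)&(P[...,0]<.9)]
        print("box",np.percentile(B,[0,1,5,50,95,99,100],axis=0).round(3).tolist())
        T=B[B[:,2]>np.median(B[:,2])-.02];print("boxtop",cv2.boxPoints(cv2.minAreaRect(T[:,:2].astype(np.float32))).round(3).tolist())
c=dict(np.load("pics/top0.npz"))
cv2.imwrite("pics/crop1.png",cv2.resize(c["color"][125:235,165:265,::-1],None,fx=5,fy=5,interpolation=cv2.INTER_CUBIC))
E
```

```text
top bar 308 rect [547.7 160.4] [147.  30.] 5.4 dir 5.4 z [-1.7 48.5 52.4]
top cover 461 rect [642.7 109.9] [56.7 52.5] 4.47 dir 2.5 z [35.7 38.6 42.4]
box [[0.478, -0.436, 0.1], [0.505, -0.424, 0.114], [0.532, -0.406, 0.172], [0.676, -0.248, 0.274], [0.827, -0.06, 0.28], [0.842, -0.027, 0.282], [0.853, -0.006, 0.284]]
boxtop [[0.5049999952316284, -0.4180000126361847], [0.8389999866485596, -0.43799999356269836], [0.8629999756813049, -0.035999998450279236], [0.5289999842643738, -0.01600000075995922]]
scene bar 618 rect [562.6 145.6] [165.7  42.7] 6.02 dir 2.4 z [-0.9 49.4 52.7]
scene cover 395 rect [644.9 104.8] [57.5 46.4] 4.31 dir 2.3 z [36.2 38.2 41.4]
```

View pics/crop1.png

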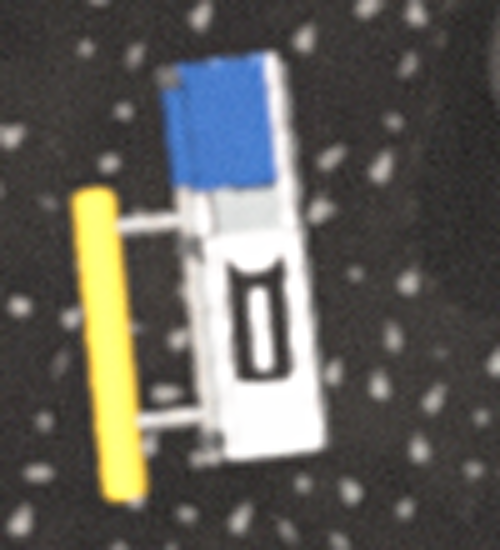

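The crop shows the fork on the lane, its notched end towards the cover. Its blunt end is at crop (262,378), full-image about (217.5,200.5), and the deck end is at crop row 455. About 33 mm of deck lies behind the fork, which is room for a fingertip. Next I cast rays for the exact pose.

```bash
cat >> h.py <<'E'
def cast(c,uv,z):
    f=384/2/np.tan(np.radians(float(c["fov_y"]))/2);uv=np.atleast_2d(uv)
    d=np.c_[(uv[:,0]-c["cx"])/f,(uv[:,1]-c["cy"])/f,np.ones(len(uv))]@c["R"]
    o=-c["R"].T@c["t"];return o+d*((z-o[2])/d[:,2])[:,None]
def biggest(m):
    k,l,st,ce=cv2.connectedComponentsWithStats(m.astype(np.uint8));i=1+np.argmax(st[1:,4]);return l==i
def rect(c,m,z):
    v,u=np.nonzero(m);q=cast(c,np.c_[u,v],z)[:,:2]*1000
    r=cv2.minAreaRect(q.astype(np.float32));l=cv2.fitLine(q.astype(np.float32),2,0,.01,.01).ravel()
    return np.round(q.mean(0),1),np.round(r[0],1),np.round(r[1],1),round(np.degrees(np.arctan2(l[1]*np.sign(l[0]),l[0]*np.sign(l[0]))),2)
E
python3 - <<'E'
from h import *
for n in("top","scene"):
    c=dict(np.load(f"pics/{n}0.npz"));b,cv=masks(c)
    print(n,"bar",*rect(c,biggest(b),.044));print(n,"cover",*rect(c,biggest(cv),.038))
c=dict(np.load("pics/top0.npz"))
g=c["color"].max(2);m=np.zeros_like(g,bool);m[174:203,208:227]=g[174:203,208:227]<130
print("fork",*rect(c,biggest(m),.032))
px=lambda x,y:(165+x/5-.4,125+y/5-.4)
for nm,p,z in(("fork rear",px(262,379),.032),("deck end L",px(225,460),.028),("deck end R",px(325,447),.028),("step/bright edge",px(250,232),.022),("cover frontL",px(176,187),.038),("cover frontR",px(275,187),.038),("rail R top",px(285,55),.0355)):
    print(nm,np.round(cast(c,p,z)[0]*1000,1))
E
```

```text
top bar [544.8 155. ] [545. 155.] [139.5  21.4] 5.43
top cover [643.  105.1] [643.  106.4] [56.6 45.5] 1.03
scene bar [546.6 155. ] [548.3 155.1] [143.2  21. ] 5.09
scene cover [644.4 103.6] [644.5 104.6] [57.8 43.1] 4.83
fork [553.8  89. ] [553.3  89.1] [49.8 23.8] 2.9
fork rear [528.2  88.5  32. ]
deck end L [492.1 106.5  28. ]
deck end R [496.8  61.1  28. ]
step/bright edge [595.9  94.   22. ]
cover frontL [615.6 124.8  38. ]
cover frontR [614.3  80.1  38. ]
rail R top [674.5  74.6  35.5]
```

```bash
python3 -m pendant '[{"slide":[23,-24,-22],"twist":[0,0,0.066],"fingers":56},{"slide":[46,-48,-44],"twist":[0,0,0.132],"fingers":56},{"slide":[69,-72,-66],"twist":[0,0,0.198],"fingers":56},{"slide":[92,-96,-88],"twist":[0,0,0.264],"fingers":56},{"slide":[115,-120,-110],"twist":[0,0,0.33],"fingers":56}]' 30
```

```text
clock: 0.52
ee_pos: [0.3121, -0.4115, 0.3606]
tool_rot: [-3.14, 0.001, 0.089]
force: [0.9, -0.3, 1.0]
opening: 0.559
```

```bash
python3 -m pendant '[{"slide":[11,-39,0],"twist":[0,0,0],"fingers":56},{"slide":[22,-78,0],"twist":[0,0,0],"fingers":56},{"slide":[33,-117,0],"twist":[0,0,0],"fingers":56},{"slide":[44,-156,0],"twist":[0,0,0],"fingers":56},{"slide":[55,-195,0],"twist":[0,0,0],"fingers":56}]'; python3 -m pendant '[{"slide":[11,-39,0],"twist":[0,0,0],"fingers":56},{"slide":[22,-78,0],"twist":[0,0,0],"fingers":56},{"slide":[33,-117,0],"twist":[0,0,0],"fingers":56},{"slide":[44,-156,0],"twist":[0,0,0],"fingers":56},{"slide":[55,-195,0],"twist":[0,0,0],"fingers":56}]'
cat >> h.py <<'E'
O=np.array([595.6,93.9]);PSI=.0925
def go(s,lx,ly,z):
    "tool-axis slide (mm) to bring TCP to loader lx,ly and world z (mm); also twist z"
    from scipy.spatial.transform import Rotation as R
    c,k=np.cos(PSI),np.sin(PSI);w=np.array([*(O+[c*lx-k*ly,k*lx+c*ly]),z])
    T=R.from_euler("xyz",s["tool_rot"]);p=np.array(s["ee_pos"])*1000
    tw=(T.inv()*R.from_euler("xyz",[np.pi,0,PSI])).as_rotvec()
    d=p[:2]-O
    print("slide",T.inv().apply(w-p).round(1),"twist",tw.round(3),"loader now",np.round([c*d[0]+k*d[1],-k*d[0]+c*d[1],p[2]],1),"F",np.round(s["force"],1),"t",s["clock"],"open",s["opening"])
E
python3 -c "
from h import *;from plant import ctrl
go(ctrl.get_state(),-86,31,130)"
```

```text
clock: 0.93
ee_pos: [0.3492, -0.2103, 0.3607]
tool_rot: [-3.141, 0.001, 0.089]
force: [1.9, -0.0, -0.3]
opening: 0.562
clock: 1.35
ee_pos: [0.3862, -0.0091, 0.3609]
tool_rot: [-3.141, 0.001, 0.089]
force: [2.4, -0.5, 0.4]
opening: 0.562
slide [ 131.8 -114.5  230.8] twist [-0.001  0.001 -0.003] loader now [-218.   -83.2  360.9] F [ 2.4 -0.5  0.4] t 1.35 open 0.5623332994861632
```

```bash
python3 -m pendant '[{"slide":[15,-36,0],"twist":[0,0,0],"fingers":56},{"slide":[30,-72,0],"twist":[0,0,0],"fingers":56},{"slide":[50,-107,0],"twist":[0,0,0],"fingers":56},{"slide":[88,-114,10],"twist":[0,0,0],"fingers":56},{"slide":[126,-114,26],"twist":[0,0,0],"fingers":56}]'; python3 -m pendant '[{"slide":[5,0,40],"twist":[0,0,0],"fingers":56},{"slide":[5,0,80],"twist":[0,0,0],"fingers":56},{"slide":[5,0,120],"twist":[0,0,0],"fingers":56},{"slide":[5,0,160],"twist":[0,0,0],"fingers":56},{"slide":[5,0,200],"twist":[0,0,0],"fingers":56}]'
python3 - <<'E'
from h import *;from plant import ctrl,capture
go(ctrl.get_state(),-86,31,90)
c=capture("scene");np.savez("pics/s1.npz",**c);a=c["color"][90:290,120:320,::-1]
d=capture("top");np.savez("pics/t1.npz",**d);b=d["color"][90:290,130:330,::-1]
cv2.imwrite("pics/v1.png",cv2.resize(np.hstack([a,b]),None,fx=2,fy=2,interpolation=cv2.INTER_CUBIC))
E
```

```text
clock: 1.77
ee_pos: [0.5028, 0.119, 0.3361]
tool_rot: [-3.141, -0.003, 0.093]
force: [0.9, -2.0, -0.0]
opening: 0.561
clock: 2.18
ee_pos: [0.5079, 0.1196, 0.1341]
tool_rot: [-3.141, -0.003, 0.093]
force: [1.7, -0.0, 0.1]
opening: 0.561
slide [-1.2  2.8 44.1] twist [-0.001 -0.003  0.001] loader now [-85.   33.7 134.1] F [ 1.7 -0.   0.1] t 2.1833 open 0.5609004735385121
```

View pics/v1.png

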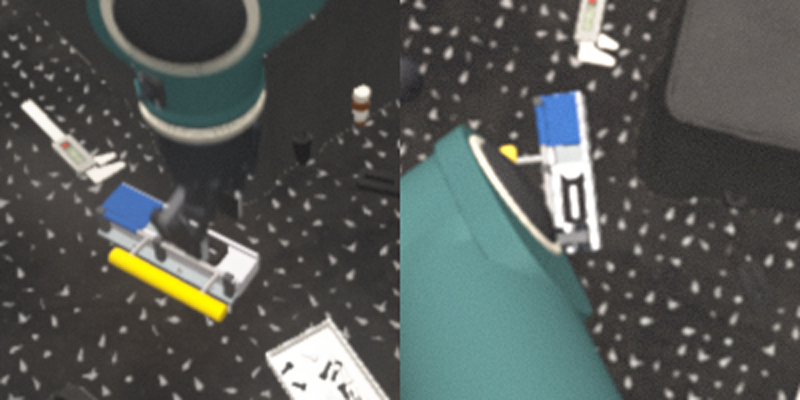

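The right half (top view) shows one fingertip above the lane's open end at (573,237), behind the fork, whose rear is at about (573,222). The left half shows the fingers above the loader. I'll check the fingertip places from depth.

```bash
python3 - <<'E'
from h import *
for n in("s1","t1"):
    P=cloud(dict(np.load(f"pics/{n}.npz"))).reshape(-1,3)*1000
    d=P[:,:2]-O;c,k=np.cos(PSI),np.sin(PSI)
    L=np.c_[c*d[:,0]+k*d[:,1],-k*d[:,0]+c*d[:,1],P[:,2]]
    L=L[(abs(L[:,0]+85)<60)&(abs(L[:,1]-33)<60)&(L[:,2]>95)]
    for a,b in((-40,33),(33,100)):
        for z in range(95,195,15):
            q=L[(L[:,1]>=a)&(L[:,1]<b)&(L[:,2]>=z)&(L[:,2]<z+15)]
            if len(q)>2:print(n,a,z,len(q),np.percentile(q,[5,50,95],axis=0).round(0).tolist())
E
```

```text
s1 -40 110 25 [[-95.0, 7.0, 117.0], [-87.0, 10.0, 122.0], [-74.0, 11.0, 125.0]]
s1 -40 125 58 [[-95.0, 3.0, 126.0], [-88.0, 10.0, 133.0], [-75.0, 11.0, 139.0]]
s1 -40 140 56 [[-96.0, 4.0, 141.0], [-89.0, 10.0, 149.0], [-78.0, 11.0, 154.0]]
s1 -40 155 50 [[-98.0, -16.0, 156.0], [-95.0, 7.0, 164.0], [-84.0, 11.0, 169.0]]
s1 -40 170 53 [[-101.0, -22.0, 170.0], [-96.0, -12.0, 178.0], [-90.0, 15.0, 184.0]]
s1 -40 185 61 [[-102.0, -24.0, 186.0], [-96.0, 13.0, 192.0], [-94.0, 27.0, 199.0]]
s1 33 110 8 [[-96.0, 61.0, 118.0], [-93.0, 64.0, 122.0], [-90.0, 68.0, 124.0]]
s1 33 125 44 [[-95.0, 59.0, 126.0], [-91.0, 66.0, 131.0], [-83.0, 72.0, 139.0]]
s1 33 140 29 [[-96.0, 59.0, 141.0], [-92.0, 65.0, 146.0], [-91.0, 72.0, 154.0]]
s1 33 155 72 [[-97.0, 60.0, 160.0], [-93.0, 69.0, 167.0], [-77.0, 89.0, 170.0]]
s1 33 170 114 [[-98.0, 55.0, 171.0], [-93.0, 68.0, 178.0], [-77.0, 92.0, 185.0]]
s1 33 185 108 [[-102.0, 52.0, 185.0], [-96.0, 61.0, 189.0], [-78.0, 89.0, 199.0]]
t1 -40 155 24 [[-101.0, -16.0, 159.0], [-94.0, -5.0, 163.0], [-76.0, -2.0, 166.0]]
t1 -40 185 3 [[-99.0, -18.0, 187.0], [-83.0, -18.0, 200.0], [-79.0, -17.0, 200.0]]
```

```bash
python3 -m pendant '[{"slide":[-1,3,30],"twist":[0,0,0],"fingers":56},{"slide":[-1,3,56],"twist":[0,0,0],"fingers":56},{"slide":[-1,3,56],"twist":[0,0,0],"fingers":56}]'; python3 -m pendant '[{"slide":[0,0,6],"twist":[0,0,0],"fingers":56},{"slide":[0,0,12],"twist":[0,0,0],"fingers":56},{"slide":[0,0,18],"twist":[0,0,0],"fingers":56},{"slide":[0,0,18],"twist":[0,0,0],"fingers":56}]'; python3 - <<'E'
from h import *;from plant import ctrl
go(ctrl.get_state(),-86,31,43)
E
```

```text
clock: 2.53
ee_pos: [0.5032, 0.1152, 0.0736]
tool_rot: [-3.142, 0.009, 0.093]
force: [-0.9, -0.5, -1.3]
opening: 0.563
clock: 2.87
ee_pos: [0.5037, 0.1151, 0.0561]
tool_rot: [3.142, 0.008, 0.092]
force: [2.6, -0.8, 2.9]
opening: 0.558
slide [ 3.7 -1.4 13.1] twist [ 0.     0.008 -0.   ] loader now [-89.6  29.6  56.1] F [ 2.6 -0.8  2.9] t 2.8667 open 0.5584678088559162
```

```bash
python3 -m pendant '[{"slide":[2,-1,5],"twist":[0,0.008,0],"fingers":56},{"slide":[3,-1,9],"twist":[0,0.008,0],"fingers":56},{"slide":[3,-1,11],"twist":[0,0.008,0],"fingers":56},{"slide":[3,-1,11],"twist":[0,0.008,0],"fingers":56}]'; python3 - <<'E'
from h import *;from plant import ctrl,capture
go(ctrl.get_state(),-70,31,43)
c=capture("scene");np.savez("pics/s2.npz",**c);a=c["color"][150:270,150:270,::-1]
d=capture("top");b=d["color"][125:245,165:285,::-1]
cv2.imwrite("pics/v2.png",cv2.resize(np.hstack([a,b]),None,fx=3.3,fy=3.3,interpolation=cv2.INTER_CUBIC))
E
```

```text
clock: 3.2
ee_pos: [0.5064, 0.1151, 0.045]
tool_rot: [3.14, 0.001, 0.091]
force: [-1.7, -7.8, 7.4]
opening: 0.56
slide [16.8 -1.7  2. ] twist [ 0.002  0.001 -0.001] loader now [-86.8  29.3  45. ] F [-1.7 -7.8  7.4] t 3.2 open 0.5597247365407552
```

View pics/v2.png

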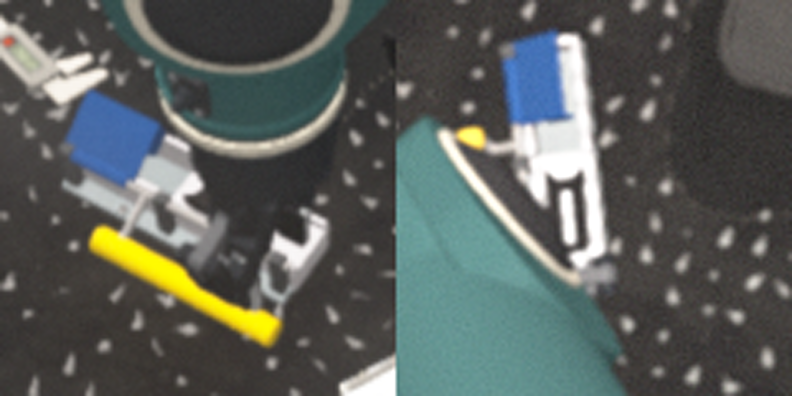

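Pressing works. In the left view the cover (120,135) is raised and the bar is held down at (220,305). In the right view the fork at (567,205) has not moved. I'll check how far the cover has opened.

```bash
python3 - <<'E'
from h import *
c_=dict(np.load("pics/s2.npz"));P=cloud(c_)*1000
b,cv=masks(c_);c,k=np.cos(PSI),np.sin(PSI)
def L(m):
    q=P[m&np.isfinite(P[...,0])];d=q[:,:2]-O;return np.c_[c*d[:,0]+k*d[:,1],-k*d[:,0]+c*d[:,1],q[:,2]]
q=L(biggest(cv));print("cover",np.percentile(q,[2,50,98],axis=0).round(1).tolist())
A=np.c_[q[:,1],np.ones(len(q))];print("slope",np.polyfit(q[:,1],q[:,2],1))
q=L(biggest(b));q=q[q[:,2]>8];print("bar",np.percentile(q,[2,50,98],axis=0).round(1).tolist())
q=L(np.isfinite(P[...,0]));q=q[(abs(q[:,0]+87)<14)&(q[:,1]<16)&(q[:,1]>-20)&(q[:,2]>23)&(q[:,2]<60)]
for z in range(23,60,5):
    w=q[(q[:,2]>=z)&(q[:,2]<z+5)]
    if len(w):print(z,len(w),w.min(0).round(),w.max(0).round())
E
```

```text
cover [[22.7, -30.3, 16.0], [49.3, 7.9, 50.5], [77.3, 28.5, 62.3]]
slope [-4.55472537e-02  5.00682760e+01]
bar [[-110.2, 56.0, 19.2], [-44.7, 66.9, 26.7], [21.5, 88.8, 91.4]]
23 11 [-99. -19.  23.] [-84.  11.  28.]
28 11 [-96. -18.  28.] [-78.   6.  33.]
33 19 [-97.  -1.  33.] [-76.   7.  38.]
38 11 [-97.  -0.  38.] [-76.   6.  42.]
43 11 [-97.   0.  43.] [-79.   7.  48.]
48 15 [-98.  -1.  48.] [-80.   8.  53.]
53 10 [-97.  -6.  53.] [-82.   6.  58.]
58 8 [-97.  -1.  58.] [-84.   6.  60.]
```

```bash
python3 -m pendant '[{"slide":[1,-2,2],"twist":[0,0,0],"fingers":56},{"slide":[4,-2,3],"twist":[0,0,0],"fingers":56},{"slide":[8,-2,3],"twist":[0,0,0],"fingers":56},{"slide":[8,-2,3],"twist":[0,0,0],"fingers":56}]'; python3 - <<'E'
from h import *;from plant import ctrl
go(ctrl.get_state(),-60,31,42)
E
```

```text
clock: 3.63
ee_pos: [0.5148, 0.118, 0.0426]
tool_rot: [3.14, -0.0, 0.091]
force: [-0.4, -1.9, 5.0]
opening: 0.561
slide [18.2  0.4  0.6] twist [ 0.002 -0.    -0.001] loader now [-78.2  31.4  42.6] F [-0.4 -1.9  5. ] t 3.6333 open 0.5614258144826333
```

```bash
python3 -m pendant '[{"slide":[5,0,0.5],"twist":[0,0,0],"fingers":56},{"slide":[10,0,0.5],"twist":[0,0,0],"fingers":56},{"slide":[15,0,0.5],"twist":[0,0,0],"fingers":56},{"slide":[20,0,0.5],"twist":[0,0,0],"fingers":56},{"slide":[25,0,0.5],"twist":[0,0,0],"fingers":56}]'; python3 - <<'E'
from h import *;from plant import ctrl,capture
go(ctrl.get_state(),-30,31.5,42)
c=capture("scene");a=c["color"][150:270,150:270,::-1]
d=capture("top");b=d["color"][125:245,165:285,::-1]
cv2.imwrite("pics/v3.png",cv2.resize(np.hstack([a,b]),None,fx=3.3,fy=3.3,interpolation=cv2.INTER_CUBIC))
E
```

```text
clock: 4.05
ee_pos: [0.5397, 0.1205, 0.0423]
tool_rot: [3.14, -0.0, 0.092]
force: [-4.0, -0.3, 4.3]
opening: 0.558
slide [23.2  0.2  0.3] twist [ 0.002 -0.    -0.001] loader now [-53.2  31.7  42.3] F [-4.  -0.3  4.3] t 4.05 open 0.557614200916667
```

View pics/v3.png

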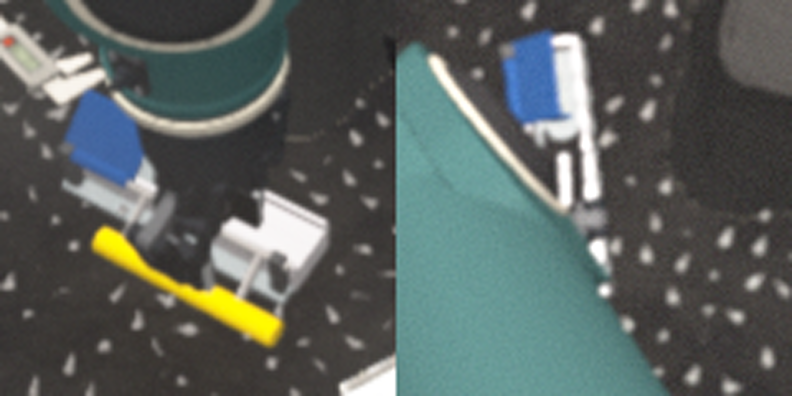

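The fork is sliding: in the right view its slot has moved up to (565,180), towards the open cover. The deck behind the finger is empty in the left view. I'll keep pushing.

```bash
python3 -m pendant '[{"slide":[5,0,0],"twist":[0,0,0],"fingers":56},{"slide":[10,0,0],"twist":[0,0,0],"fingers":56},{"slide":[15,0,0],"twist":[0,0,0],"fingers":56},{"slide":[20,0,0],"twist":[0,0,0],"fingers":56},{"slide":[25,0,0],"twist":[0,0,0],"fingers":56}]'; python3 - <<'E'
from h import *;from plant import ctrl
go(ctrl.get_state(),-10,31.5,42)
E
```

```text
clock: 4.57
ee_pos: [0.5657, 0.123, 0.0424]
tool_rot: [3.14, -0.001, 0.091]
force: [-3.6, -0.0, 5.7]
opening: 0.56
slide [17.1  0.2  0.5] twist [ 0.002 -0.001 -0.001] loader now [-27.1  31.7  42.4] F [-3.6 -0.   5.7] t 4.5667 open 0.5602806136444355
```

```bash
python3 -m pendant '[{"slide":[5,0,0.3],"twist":[0,0,0],"fingers":56},{"slide":[10,0,0.3],"twist":[0,0,0],"fingers":56},{"slide":[15,0,0.3],"twist":[0,0,0],"fingers":56},{"slide":[20,0,0.3],"twist":[0,0,0],"fingers":56},{"slide":[20,0,0.3],"twist":[0,0,0],"fingers":56}]'; python3 - <<'E'
from h import *;from plant import ctrl,capture
go(ctrl.get_state(),-4,31.5,42)
c=capture("scene");a=c["color"][150:270,150:270,::-1]
d=capture("top");b=d["color"][125:245,165:285,::-1]
cv2.imwrite("pics/v4.png",cv2.resize(np.hstack([a,b]),None,fx=3.3,fy=3.3,interpolation=cv2.INTER_CUBIC))
E
```

```text
clock: 4.98
ee_pos: [0.5868, 0.1249, 0.0423]
tool_rot: [3.14, -0.002, 0.091]
force: [3.3, -0.8, 4.2]
opening: 0.561
slide [1.9 0.2 0.3] twist [ 0.001 -0.002 -0.002] loader now [-5.9 31.7 42.3] F [ 3.3 -0.8  4.2] t 4.9833 open 0.5605755723225291
```

View pics/v4.png

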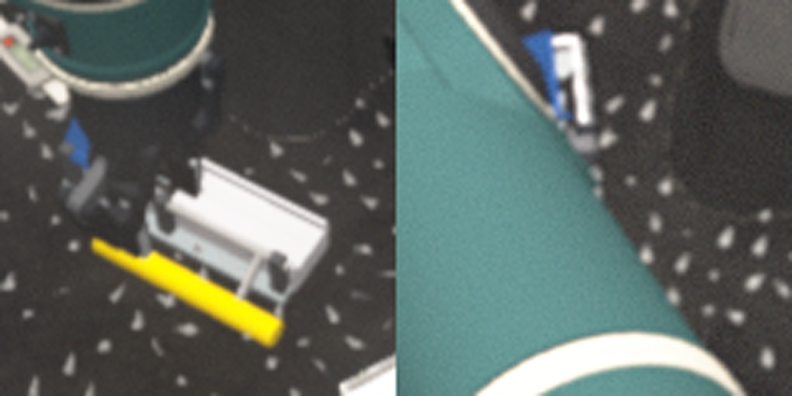

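The left view shows the lane empty behind the finger. In the right view the fork's slot is at about (563,75), under the open cover. I'll push a few mm more, then back off along the bar while still pressing, to check that the fork has dropped.

```bash
python3 -m pendant '[{"slide":[3,0,0],"twist":[0,0,0],"fingers":56},{"slide":[5,0,0],"twist":[0,0,0],"fingers":56},{"slide":[5,0,0],"twist":[0,0,0],"fingers":56}]'; python3 -m pendant '[{"slide":[-12,0,0],"twist":[0,0,0],"fingers":56},{"slide":[-25,0,0],"twist":[0,0,0],"fingers":56},{"slide":[-38,0,0],"twist":[0,0,0],"fingers":56},{"slide":[-52,0,0],"twist":[0,0,0],"fingers":56},{"slide":[-66,0,0],"twist":[0,0,0],"fingers":56}]'; python3 - <<'E'
from h import *;from plant import ctrl,capture
go(ctrl.get_state(),-60,31.5,42)
c=capture("scene");a=c["color"][150:270,150:270,::-1]
d=capture("top");b=d["color"][125:245,165:285,::-1]
np.savez("pics/t5.npz",**d)
cv2.imwrite("pics/v5.png",cv2.resize(np.hstack([a,b]),None,fx=3.3,fy=3.3,interpolation=cv2.INTER_CUBIC))
E
```

```text
clock: 5.33
ee_pos: [0.5918, 0.1254, 0.0425]
tool_rot: [3.14, -0.003, 0.091]
force: [-0.2, -0.4, 4.8]
opening: 0.558
clock: 5.75
ee_pos: [0.5265, 0.1194, 0.0427]
tool_rot: [3.141, -0.005, 0.091]
force: [4.2, 0.3, 4.9]
opening: 0.558
slide [6.5 0.3 0.8] twist [ 0.001 -0.005 -0.002] loader now [-66.5  31.8  42.7] F [4.2 0.3 4.9] t 5.75 open 0.5577046858888136
```

View pics/v5.png

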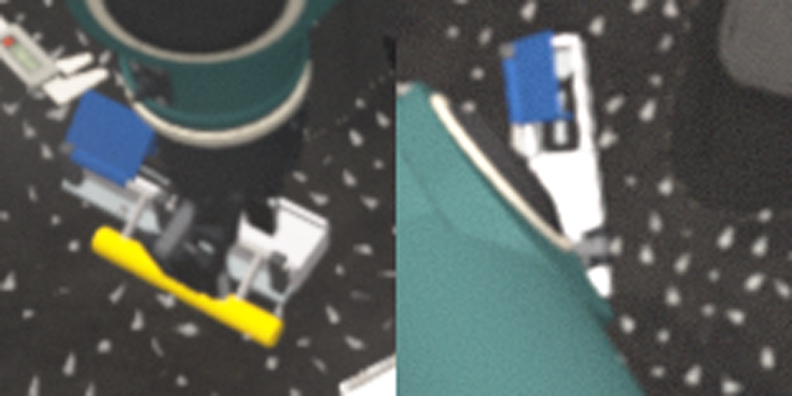

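In the right view the fork lies past the step: its rear edge is at (560,148) and the step at about row 153. The lane is bare behind it. I'll check its height and tilt from depth.

```bash
python3 - <<'E'
from h import *
d_=dict(np.load("pics/t5.npz"));P=cloud(d_)*1000;g=d_["color"].max(2)
m=np.zeros_like(g,bool);m[145:173,208:224]=g[145:173,208:224]<110
q=P[m&np.isfinite(P[...,0])];d=q[:,:2]-O;c,k=np.cos(PSI),np.sin(PSI)
L=np.c_[c*d[:,0]+k*d[:,1],-k*d[:,0]+c*d[:,1],q[:,2]]
L=L[(abs(L[:,1])<13)&(L[:,0]>0)];print(len(L))
for x in range(0,45,5):
    w=L[(L[:,0]>=x)&(L[:,0]<x+5)]
    if len(w):print(x,len(w),np.percentile(w[:,2],[10,50,90]).round(1),w[:,1].min().round(),w[:,1].max().round())
E
```

```text
80
0 8 [17.7 18.9 19.8] -10.0 9.0
5 16 [17.1 19.3 21.3] -11.0 10.0
10 12 [16.7 18.8 19.9] -11.0 10.0
15 13 [17.  18.4 20. ] -12.0 10.0
20 8 [16.8 18.5 19.8] -10.0 9.0
25 2 [19.5 19.9 20.3] -11.0 -8.0
30 6 [17.6 18.5 19.4] -11.0 -7.0
35 4 [17.  18.6 20.2] -12.0 -9.0
40 3 [17.7 18.7 18.8] -10.0 -8.0
```

The fork is flat in the well, with its top at z of about 19 mm against 20 nominal. I'll lift slowly so the cover closes, then retreat.

```bash
python3 -m pendant '[{"slide":[0,0,-6],"twist":[0,0,0],"fingers":56},{"slide":[0,0,-12],"twist":[0,0,0],"fingers":56},{"slide":[0,0,-19],"twist":[0,0,0],"fingers":56},{"slide":[0,0,-27],"twist":[0,0,0],"fingers":56},{"slide":[0,0,-37],"twist":[0,0,0],"fingers":56}]';python3 -m pendant '[{"slide":[0,0,-38],"twist":[0,0,0],"fingers":56},{"slide":[0,0,-76],"twist":[0,0,0],"fingers":56},{"slide":[0,0,-114],"twist":[0,0,0],"fingers":56},{"slide":[-20,0,-145],"twist":[0,0,0],"fingers":56},{"slide":[-50,0,-170],"twist":[0,0,0],"fingers":56}]';python3 -m pendant '[{"slide":[-38,0,0],"twist":[0,0,0],"fingers":56},{"slide":[-65,0,0],"twist":[0,0,0],"fingers":56},{"slide":[-65,0,0],"twist":[0,0,0],"fingers":56},{"slide":[-65,0,0],"twist":[0,0,0],"fingers":56}]'; python3 - <<'E'
from h import *;from plant import ctrl,capture
go(ctrl.get_state(),-60,31.5,42)
c=capture("scene");a=c["color"][110:310,120:320,::-1]
d=capture("top");b=d["color"][90:290,130:330,::-1]
np.savez("pics/t6.npz",**d)
bm,cm=masks(d);print("bar",*rect(d,biggest(bm),.044),"cover",*rect(d,biggest(cm),.038))
q=cloud(d)[biggest(cm)]*1000;print("cover z",np.nanpercentile(q[:,2],[5,50,95]).round(1))
cv2.imwrite("pics/v6.png",cv2.resize(np.hstack([a,b]),None,fx=2,fy=2,interpolation=cv2.INTER_CUBIC))
E
```

```text
clock: 6.27
ee_pos: [0.5249, 0.1191, 0.0801]
tool_rot: [3.14, -0.003, 0.091]
force: [-0.3, -0.7, 1.2]
opening: 0.558
clock: 6.68
ee_pos: [0.4755, 0.1154, 0.2529]
tool_rot: [3.141, -0.005, 0.091]
force: [-0.4, -0.6, 1.3]
opening: 0.562
clock: 7.02
ee_pos: [0.4103, 0.1092, 0.2536]
tool_rot: [3.14, -0.007, 0.091]
force: [1.3, -0.5, 0.8]
opening: 0.559
slide [121.6   0.3 212.5] twist [ 0.002 -0.007 -0.001] loader now [-183.1   32.4  253.6] F [ 1.3 -0.5  0.8] t 7.0167 open 0.5593304565213826
bar [551.9 161.4] [544.7 154.9] [139.5  20.1] 2.49 cover [642.7 105. ] [643.3 105.7] [45.3 57. ] 2.36
cover z [35.9 38.6 42. ]
```

View pics/v6.png

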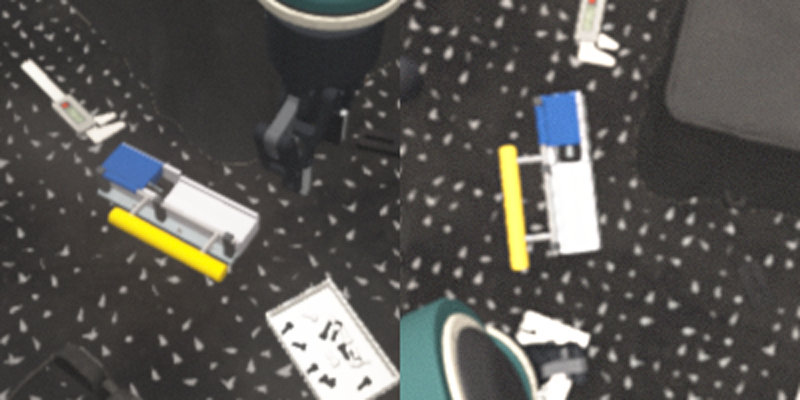

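The cover is shut again (z 38.6 mm, the same as at the start) and the bar is back up. The fork's rear shows just in front of the cover at (570,152) in the right view, and the robot is clear.

```bash
python3 -c "
from plant import ctrl;print(ctrl.sign_off())"
```

```text
the job is handed in; nothing more can be done
None
```

The fork is stored in the well with the cover closed over it, and I handed the job in at about 7 s on the robot's clock.

**What I did:** One fingertip held the yellow bar down at about 5 N while the other pushed the fork along the lane until it dropped over the step. I then backed off along the bar, still pressing, and lifted away so the spring could close the cover.

**Last checks:**
- **Fork:** Measured just before I let go, it lay flat in the well. Its top was at about 19 mm along the visible length (20 mm expected), with its rear edge just past the step.
- **Cover and bar:** The cover is back at its starting position and height (38.6 mm). The bar's outline is also back where it started. One bar angle reading (2.5° against 5.4° at the start) disagreed. I put that down to stray yellow pixels and did not chase it, because the bar's centre and outline matched.
- **Robot:** It touches nothing, and the largest contact force I read was about 11 N.
- **Bystanders:** I never went near the spare fork, the vial or the marker. I did not measure their positions again.

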